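Bed down two turned finials in deep containers

TASK

Put the two sanded finials away: lower the round ball finial into the deep round tub and the slim one into the deep square box, tenon up. Each container has a soft felt pad somewhere below its rim, at a different depth each time, so feel for it: let each finial down gently until its foot rests on the pad, then let go so that it stays standing upright. Do not let the finials drop even a few millimetres, do not press them down or knock them hard against the containers, and leave the other things on the bench where they are.

Things in the scene. Friction and masses are not known exactly. Their poses are not given: they have to be found in the camera images.
- ball_finial: bare wooden turned finial, standing: a ball 72 mm in diameter (widest at 34 mm up) on a flat foot 36 mm across, a small collar 38 mm across at 72 to 78 mm, and above it a straight round tenon 26 mm in diameter from 80 to 125 mm, which is the place to grip. 125 mm tall, about 0.17 kg (varies). Origin at the centre of the foot's underside, z up along the tenon.
- slim_finial: bare wooden turned finial, standing: a slim egg-shaped body 49 mm in diameter (widest at 34 mm up) on a flat foot 32 mm across, a small collar 36 mm across at 74 to 78 mm, and above it a straight round tenon 26 mm in diameter from 80 to 125 mm, which is the place to grip. 125 mm tall, about 0.13 kg (varies). Origin at the centre of the foot's underside, z up along the tenon.
- ball_finial_grip (a point): point on the ball finial's axis in its tenon, 105 mm above the foot
- slim_finial_grip (a point): point on the slim finial's axis in its tenon, 105 mm above the foot
- tub: deep round steel tub with upright walls, fixed to the bench: outside 132 mm across, 140 mm high, wall 4 mm (124 mm across inside). A springy grey felt pad fills it; the pad's top lies 14 to 54 mm above the bench (not measured, different each time). Origin at the centre of its underside.
- box: deep square plywood box, open on top, fixed to the bench: outside 130 by 130 mm, 140 mm high, wall 6 mm (118 by 118 mm inside). A springy grey felt pad fills it; the pad's top lies 14 to 54 mm above the bench (not measured, different each time). Origin at the centre of its underside, x and y square to its walls.
- tub_rim (a point): centre of the tub's mouth, at rim height (140 mm)
- box_rim (a point): centre of the box's mouth, at rim height (140 mm)
- glue_bottle: bystander: standing white glue bottle with a blue cap, 58 mm across, 145 mm tall; origin at the centre of its underside
- sanding_block: bystander: cork sanding block 60 x 122 x 40 mm, long along its y; origin at the centre of its underside
- folding_rule: bystander: folded yellow rule 36 x 200 x 16 mm, long along its y; origin at the centre of its underside
There are look-alikes about, which are no part of the job. What is shaped like the slim_finial but red is not meant.

How it is judged:
By the outcome, as a careful person would: the job done as asked, in the order asked, and still so for the second after the job is handed in, with the robot touching nothing.
It also fails if it takes over 72 s, if anything falls off the work surface, if the arm or the gripper's body presses on something with over 40 N, if the wrist force passes 120 N, or if a joint passes its speed limit or range.

ROBOT

A 6-joint arm with a two-finger parallel gripper is mounted at the origin on the work surface. World frame = base frame: x ahead of the robot, y to its left, z up, the work surface at z = 0. Lengths are in mm, angles in rad, forces in N, time in s.
With the tool pointing down it reaches from about 375 to 900 mm from the base axis. Payload 3.1 kg.
Tool frame: the origin (TCP) lies where the fingers leave the gripper's body, on its centre line; the fingertips stand 70 mm ahead of it and the grasp point (between the pads) lies 51 mm ahead of it (robot.hold_point_z is the y of the grasp point in the tool frame, in mm); y points along the fingers, x is the direction in which the jaws open and shut, and the axes are right-handed (so a half turn about y gives the same grasp; the last joint's range is limited). The gripper opens to 87 mm and grips with 3 to 60 N. Pads are 19 mm wide; open, the fingers measure 117 mm over their backs; the gripper's body (75 mm by 190 mm) begins 51 mm behind the grasp point.
Start: joints at [-1.347, 0.527, 1.433, -0, 1.181, -0.178], TCP at [245.017, -574.947, 292.248] pointing down, gripper open.
Joint ranges: [-3.08, 3.08], [-0.75, 2.2], [0.22, 2.44], [-1.43, 4.57], [0, 2.65], [-2.85, 2.85]. Speed limits (rad/s): [2.79, 2.79, 3.14, 3.14, 3.14, 3.14].

INTERFACE

Orientations are given as a unit quaternion [w, x, y, z].
In Python, from bench import robot gives the robot as it stands. The module is installed in compiled form; this text tells all that it offers.
- The arm moves only by the shell command python3 -m handwheel 'ROWS' [FORCE]. ROWS is JSON, one flat list of numbers, 7 for each row, row after row: the turn, a rotation vector about the world's x, y, z scaled (see below), then the shift along the world's x, y, z scaled (see below), then the gripper command: -1 is fully open, 1 is shut, values between are in proportion. In form: [wx, wy, wz, dx, dy, dz, jaw, wx, wy, wz, dx, dy, dz, jaw, ...]. A call has 1 to 5 rows; each row shifts and turns the commanded pose from where the row before left it; what a row does not reach is not made up. The controller multiplies each number of a shift by 20 cm and each number of a turn by pi rad. A row lasts 1/8 s, in which the tool goes at most 62.5 mm and 10.7 degrees, less where a joint would pass 70% of its speed; a pose out of reach is approached as far as the arm can. A call with a number of a shift or a turn outside -1 to 1 is refused whole. A call with a gripper value outside its range is refused whole. The fingers move at their own pace and stop on an object; FORCE is the grip in N (left out, the last holds). Time passes only in rows, so rows that do not move let the fingers close. It gives the time, the measured TCP pose, the force and the opening at its end, in the units of the state.
- robot.sense(): the state, without advancing time (a new reading comes with each control period).
- robot.grab_frame(name): name is "side" or "top" or "wrist"; returns a dict with "frame" (420x560x3 uint8, red, green, blue), "z_map" (420x560 float32, mm along the optical axis (not along the pixel's ray), 0 where there is no reading), "fov_y" (degrees; the focal length in pixels is half the picture's height over the tangent of half this angle, whatever the lens; pixels are square), "cx", "cy" (the principal point, pixels), "R" (3x3) and "t" (3): a world point X has camera coordinates R X + t; the wrist camera has in their place "mount" (4x4, takes a point from camera to tool coordinates, whose origin is the TCP and whose axes are the tool frame's). Camera axes: x right, y down, z forward; pixel columns grow to the right and rows downward; lengths in mm; the calibration is good to about 2 mm. A picture is of the moment at which its call begins: read the wrist's pose just before it.
- robot.sign_off(): hands the job in, once; it reports no verdict.
Trained networks look in the newest picture that a camera, given by its name, has taken for a name from the list of things; names that differ only in an ending like _2 or _b are one class to them, and where a whole thing is asked for, a point or a joint stands for the part that bears it (a point fixed in the world has none). Each returns a list of dicts, best first, with "score" (0 to 1); they miss things now and then, are a little off and sometimes report something else, mostly with a low value. They report only what shows in the picture. A call takes as long as a camera call. They do not tell look-alikes from the thing itself.
- robot.outline_of(camera, label): "region" (420x560 bool, what is visible of it) and "location" ([column, row] in pixels, amid what is visible of it).
The state is a dict: "clock": time; "q": joint angles; "joint_velocities": joint speeds; "tau": joint torques, N m; "ee_pos": TCP position; "orientation": TCP orientation; "force": force on the tool from outside, world axes, zero at the start; "torque": the same for the moment, N m; "opening": finger opening in mm.
Only numpy, scipy, OpenCV 4.12 (cv2) and the standard library are available. Lean on these libraries where they do the work, as an engineer would, in place of code of your own. Each camera call takes 0.05 s, during which the arm holds its last target. There are 200 camera calls.

## Working session

There is one attempt and no reset: what is moved stays moved. The work goes in short steps, Python scripts to look and compute and a shell command to move; the robot and the scene stay as the last step left them, time stands still between calls to the robot, and variables do not carry over. Pictures are saved under pics/ and viewed, about 8 in all and at most 12, crops included, and the job is handed in when it is done.

```bash
mkdir -p pics
cat > h.py <<'E'
import numpy as np, cv2
from bench import robot
from scipy.spatial.transform import Rotation as Ro
def cam(n):
    s=robot.sense(); f=robot.grab_frame(n)
    h=f["frame"].shape[0]; fl=h/2/np.tan(np.radians(f["fov_y"])/2)
    z=f["z_map"]; v,u=np.mgrid[:z.shape[0],:z.shape[1]]
    P=np.stack([(u-f["cx"])/fl*z,(v-f["cy"])/fl*z,z],-1)
    if "R" in f: W=(P-np.array(f["t"]))@np.array(f["R"])
    else:
        M=np.array(f["mount"]); q=s["orientation"]; R=Ro.from_quat([q[1],q[2],q[3],q[0]]).as_matrix()
        W=(P@M[:3,:3].T+M[:3,3])@R.T+np.array(s["ee_pos"])
    W[z==0]=np.nan
    return f,W
def save(f,n): cv2.imwrite("pics/"+n+".png",f["frame"][:,:,::-1])
E
python3 - <<'E'
from h import *
s=robot.sense(); print({k:np.round(v,3) for k,v in s.items()}, robot.hold_point_z)
ims=[]
for c in ["side","top"]:
    f,W=cam(c); save(f,c)
    for l in ["ball_finial","slim_finial","tub","box","glue_bottle","sanding_block","folding_rule"]:
        for d in robot.outline_of(c,l):
            p=W[d["region"]]; p=p[~np.isnan(p[:,0])]
            if len(p): 
                hi=p[p[:,2]>p[:,2].max()-12]
                print(c,l,round(d["score"],2),np.round(d["location"]),"med",np.round(np.median(p,0)),"zmax",round(p[:,2].max()),"topmid",np.round((hi.min(0)+hi.max(0))/2), "rgb",np.median(f["frame"][d["region"]],0))
E
```

```text
{'clock': np.float64(0.0), 'q': array([-1.346,  0.528,  1.434, -0.   ,  1.181, -0.179]), 'joint_velocities': array([ 0.001, -0.   ,  0.   ,  0.   , -0.   , -0.001]), 'tau': array([ 1.0000e-03, -4.4004e+01, -1.7659e+01,  6.3000e-02,  5.8000e-02,
       -0.0000e+00]), 'ee_pos': array([ 244.888, -574.394,  291.275]), 'orientation': array([ 0.59 , -0.589,  0.39 , -0.389]), 'force': array([ 0.167,  0.415, -0.041]), 'torque': array([ 0.053,  0.022, -0.026]), 'opening': np.float64(86.709)} 51.0
side ball_finial 0.7 [339. 180.] med [ 499. -285.   56.] zmax 125 topmid [ 503. -301.  119.] rgb [143. 112.  74.]
side slim_finial 0.76 [320. 206.] med [ 509. -130.   55.] zmax 125 topmid [ 511. -139.  119.] rgb [145.  23.  18.]
side slim_finial 0.7 [292. 191.] med [ 598. -171.   71.] zmax 139 topmid [564.  -4. 139.] rgb [150. 117.  77.]
side tub 0.9 [227. 319.] med [560. 323.  86.] zmax 142 topmid [565. 301. 136.] rgb [108. 109. 106.]
side tub 0.18 [257. 231.] med [603. 101.  95.] zmax 141 topmid [598. 124. 135.] rgb [183. 146. 103.]
side box 0.95 [255. 234.] med [604. 101.  95.] zmax 141 topmid [61
[... 1069 characters left out ...]
zmax 144 topmid [612.  54. 138.] rgb [67. 59. 54.]
top box 0.23 [108. 222.] med [568. 319.  58.] zmax 144 topmid [565. 298. 138.] rgb [47. 43. 41.]
top glue_bottle 0.78 [349. 129.] med [ 739. -173.   97.] zmax 148 topmid [ 750. -180.  142.] rgb [78. 82. 84.]
top sanding_block 0.63 [183. 314.] med [381. 162.  40.] zmax 45 topmid [381. 165.  39.] rgb [150. 107.  61.]
top sanding_block 0.63 [347. 128.] med [ 739. -173.   97.] zmax 148 topmid [ 750. -180.  142.] rgb [78. 82. 83.]
top folding_rule 0.74 [348. 129.] med [ 739. -173.   97.] zmax 148 topmid [ 750. -180.  142.] rgb [79. 82. 83.]
top folding_rule 0.73 [194. 129.] med [767. 146.  15.] zmax 21 topmid [768. 148.  15.] rgb [170. 151.   0.]
```

View pics/top.png

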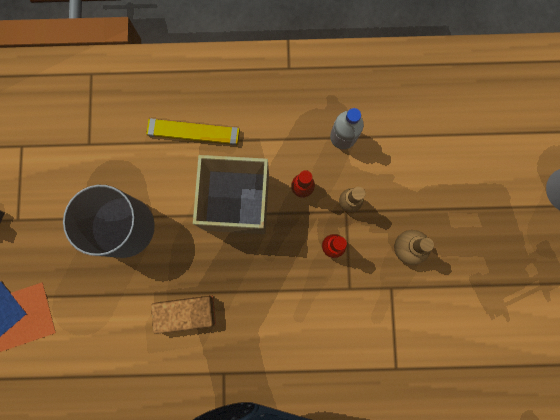

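Run:
```python
from h import *
s=robot.sense();q=s["orientation"];print(np.round(Ro.from_quat([q[1],q[2],q[3],q[0]]).as_matrix(),3))
f,W=cam("top")
z=W[:,:,2]
for n,c,r in [("tub",(565,300),90),("box",(612,54),90)]:
    m=(np.hypot(W[:,:,0]-c[0],W[:,:,1]-c[1])<r)&(z>132)&(z<150); p=W[m][:,:2].astype(np.float32)
    print(n,"rim",cv2.minAreaRect(p),cv2.minEnclosingCircle(p),np.median(z[m]))
    i=(np.hypot(W[:,:,0]-c[0],W[:,:,1]-c[1])<45)&(z<100); print("pad z",np.nanpercentile(z[i],[5,25,50,75,95]), i.sum())
for n,c in [("ball",(504,-305)),("slim",(603,-184)),("red1",(638,-86)),("red2",(512,-145))]:
    m=(np.hypot(W[:,:,0]-c[0],W[:,:,1]-c[1])<30)&(z>115); p=W[m][:,:2].astype(np.float32)
    print(n,cv2.minEnclosingCircle(p),np.median(p,0))
```

```text
[[ 0.392  0.     0.92 ]
 [-0.92  -0.     0.392]
 [ 0.    -1.     0.   ]]
tub rim ((564.7615356445312, 297.779541015625), (131.9071807861328, 129.86041259765625), 88.47795867919922) ((565.131591796875, 297.679931640625), 66.53816223144531) 138.74653813279232
pad z [13.83391662 15.34638702 16.53997188 17.83957342 19.46115471] 1049
box rim ((612.468505859375, 54.83866882324219), (130.6400604248047, 130.59043884277344), 85.02838897705078) ((612.205078125, 54.080387115478516), 89.61976623535156) 139.6854995765175
pad z [29.33728081 30.80812572 31.96141719 33.07196881 34.56085897] 1437
ball ((504.9197692871094, -305.6343994140625), 13.580720901489258) [ 504.57056 -304.3306 ]
slim ((603.9404907226562, -184.29466247558594), 12.77963638305664) [ 603.6245 -183.8212]
red1 ((638.1488647460938, -86.2882308959961), 13.0825777053833) [637.25085 -85.85008]
red2 ((511.1174621582031, -144.92657470703125), 12.922220230102539) [ 510.9438 -144.5604]
```

The top view shows the ball finial at (414,247), the wooden slim one at (350,198), red look-alikes at (303,184) and (335,245), the tub at (100,222) and the box at (231,192). All of this matches what the networks report. Next I move above the ball.

```bash
python3 -m handwheel '[0,0,0,0.16,0.17,0,-0.25,0,0,0,0.16,0.17,0,-0.25,0,0,0,0.16,0.17,0,-0.25,0,0,0,0.16,0.17,0,-0.25]' 20; python3 -m handwheel '[0,0,0,0.16,0.17,0,-0.25,0,0,0,0.16,0.17,0,-0.25,0,0,0,0.16,0.16,0,-0.25,0,0,0,0.16,0.16,0,-0.25,0,0,0,0,0,0,-0.25]'
python3 - <<'E'
from h import *
f,W=cam("wrist"); save(f,"w1"); z=W[:,:,2]
s=robot.sense(); print(s["clock"],s["ee_pos"],s["opening"],s["force"])
for n,c in [("ball",(504,-305)),("slim",(603,-184))]:
    m=(np.hypot(W[:,:,0]-c[0],W[:,:,1]-c[1])<30)&(z>115)&(z<140); p=W[m][:,:2].astype(np.float32)
    if len(p):print(n,cv2.minEnclosingCircle(p),np.median(p,0),len(p),np.median(z[m]))
E
```

```text
clock: 1.35
ee_pos: [373.9, -437.9, 292.4]
orientation: [-0.59, 0.59, -0.39, 0.39]
force: [0.3, -0.7, -1.0]
opening: 57.3
clock: 1.98
ee_pos: [502.8, -304.5, 292.4]
orientation: [0.591, -0.591, 0.388, -0.389]
force: [-0.1, -1.0, 0.3]
opening: 54.5
2.025 [ 501.76211913 -305.83758881  292.279536  ] 54.82574213683715 [-0.35249215 -0.20650115 -1.01685205]
ball ((503.1397705078125, -304.7004089355469), 13.077021598815918) [ 504.16272 -304.3236 ] 780 124.18635424756918
slim ((602.7601318359375, -183.64845275878906), 13.197896003723145) [ 601.8513  -185.01527] 1207 123.98237202529793
```

View pics/w1.png

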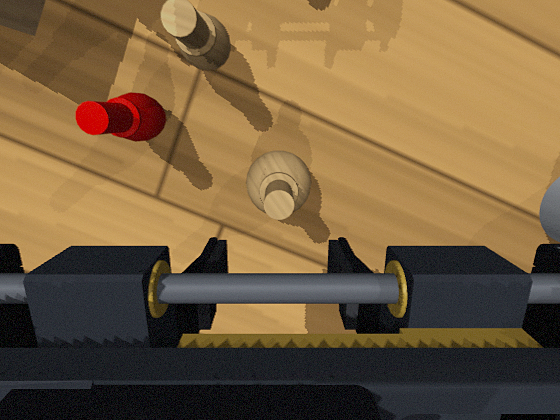

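The wrist view has the ball's tenon at (279,205), midway between the fingers (208 and 350). I go down and close with a light force.

```bash
python3 -m handwheel '[0,0,0,0.008,0.005,-0.15,-0.25,0,0,0,0,0,-0.2,-0.25,0,0,0,0,0,-0.2,-0.25,0,0,0,0,0,-0.13,-0.25,0,0,0,0,0,0,-0.25]' 12; python3 -m handwheel '[0,0,0,0,0,0,0.1,0,0,0,0,0,0,0.2,0,0,0,0,0,0,0.4,0,0,0,0,0,0,0.7,0,0,0,0,0,0,1]' 20;  python3 -m handwheel '[0,0,0,0,0,0,1,0,0,0,0,0,0,1]'
```

```text
clock: 2.65
ee_pos: [500.8, -306.2, 154.3]
orientation: [0.59, -0.589, 0.392, -0.389]
force: [0.5, 0.0, 1.2]
opening: 54.3
clock: 3.28
ee_pos: [502.8, -305.9, 157.0]
orientation: [0.59, -0.59, 0.39, -0.39]
force: [0.2, 0.9, 3.4]
opening: 25.2
clock: 3.52
ee_pos: [502.8, -305.9, 156.9]
orientation: [0.59, -0.59, 0.39, -0.39]
force: [-0.9, 0.6, 5.9]
opening: 25.0
```

```bash
python3 -m handwheel '[0,0,0,0,0,0.05,1,0,0,0,0,0,0.15,1,0,0,0,0,0,0.22,1,0,0,0,0,0,0.22,1,0,0,0,0,0,0.22,1]' 25; python3 -m handwheel '[0,0,0,0.02,0.15,0,1,0,0,0,0.02,0.2,0,1,0,0,0,0,0,0,1]'
python3 - <<'E'
from h import *
f,W=cam("wrist"); save(f,"w2"); print(robot.sense())
E
```

```text
clock: 4.15
ee_pos: [502.3, -305.7, 329.4]
orientation: [-0.59, 0.59, -0.39, 0.39]
force: [0.3, -0.7, -1.8]
opening: 24.8
clock: 4.53
ee_pos: [510.0, -233.0, 328.1]
orientation: [0.591, -0.59, 0.39, -0.388]
force: [-0.7, 0.2, -1.7]
opening: 24.7
{'clock': 4.575, 'q': array([-6.29676698e-01,  4.01140691e-01,  1.55048812e+00, -4.14737832e-04,
        1.19058242e+00,  5.36212323e-01]), 'joint_velocities': array([-0.02828723,  0.01612845, -0.02802046, -0.01118969, -0.01102824,
       -0.00212908]), 'tau': array([ 8.50361176e-01, -3.95903420e+01, -1.79338127e+01,  1.93787282e-01,
        1.20984223e-01,  1.62791088e-02]), 'ee_pos': array([ 510.37916409, -234.64544773,  328.24269628]), 'orientation': array([-0.59022898,  0.59048053, -0.38943067,  0.38898103]), 'force': array([ 0.46100163, -0.43247247, -0.75313468]), 'torque': array([-0.01143363,  0.02008444, -0.00767682]), 'opening': 25.005762774173775}
```

View pics/w2.png

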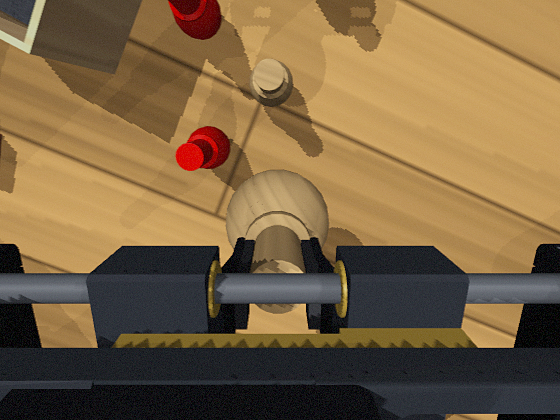

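The ball is held upright at (277,215) between the jaws. On to the tub.

```bash
python3 -m handwheel '[0,0,0,0.02,0.15,0,1,0,0,0,0.025,0.24,0,1,0,0,0,0.025,0.24,0,1,0,0,0,0.025,0.24,0,1,0,0,0,0.025,0.24,0,1]'; python3 -m handwheel '[0,0,0,0.025,0.24,0,1,0,0,0,0.025,0.24,0,1,0,0,0,0.025,0.24,0,1,0,0,0,0.025,0.24,0,1,0,0,0,0.025,0.24,0,1]';  python3 -m handwheel '[0,0,0,0.025,0.2,0,1,0,0,0,0.005,0.15,0,1,0,0,0,0,0,0,1,0,0,0,0,0,0,1]'
python3 - <<'E'
from h import *
F=[]
for i in range(3):
    f,W=cam("top"); s=robot.sense(); F.append(np.r_[s["ee_pos"],s["force"]])
print(np.mean(F,0),s["clock"]); save(f,"t2"); z=W[:,:,2]
m=(np.hypot(W[:,:,0]-565,W[:,:,1]-298)<80)&(z>130)&(z<150); p=W[m][:,:2].astype(np.float32); print(cv2.minEnclosingCircle(p),len(p))
f,W=cam("wrist"); z=W[:,:,2]
m=(np.hypot(W[:,:,0]-565,W[:,:,1]-298)<80)&(z>132)&(z<148); p=W[m][:,:2]
from scipy.optimize import least_squares
r=least_squares(lambda c:np.hypot(*(p-c).T)-64,[565,298],loss="soft_l1"); print(r.x,len(p),np.abs(r.fun).mean())
E
```

```text
clock: 5.2
ee_pos: [535.1, -13.6, 328.2]
orientation: [-0.59, 0.59, -0.39, 0.391]
force: [0.8, -0.3, -1.0]
opening: 24.7
clock: 5.82
ee_pos: [560.5, 226.7, 328.0]
orientation: [-0.59, 0.59, -0.39, 0.39]
force: [0.1, 0.3, -1.9]
opening: 24.7
clock: 6.32
ee_pos: [565.9, 295.0, 327.8]
orientation: [-0.589, 0.59, -0.39, 0.39]
force: [0.0, -0.1, -1.7]
opening: 24.6
[ 5.65926492e+02  2.94684112e+02  3.28070395e+02 -4.65292431e-01
 -7.01480289e-02 -1.68919676e+00] 6.475
((565.1497192382812, 297.4816589355469), 66.03587341308594) 482
[563.67787092 298.92660663] 1829 1.216907449696792
```

```bash
python3 -m handwheel '[0,0,0,-0.005,0.015,-0.1,1,0,0,0,0,0,-0.15,1,0,0,0,0,0,-0.15,1,0,0,0,0,0,-0.1,1,0,0,0,0,0,-0.05,1]'; python3 -m handwheel '[0,0,0,0,0,-0.03,1,0,0,0,0,0,-0.03,1,0,0,0,0,0,0,1]';python3 -m handwheel '[0,0,0,0,0,-0.02,1,0,0,0,0,0,-0.02,1,0,0,0,0,0,0,1]'; python3 -m handwheel '[0,0,0,0,0,-0.02,1,0,0,0,0,0,-0.02,1,0,0,0,0,0,0,1]'
```

```text
clock: 7.15
ee_pos: [564.4, 298.2, 217.1]
orientation: [-0.589, 0.59, -0.391, 0.39]
force: [0.3, -0.2, -1.2]
opening: 24.7
clock: 7.52
ee_pos: [564.6, 299.0, 206.4]
orientation: [0.59, -0.59, 0.39, -0.39]
force: [1.3, 0.1, -1.5]
opening: 25.0
clock: 7.9
ee_pos: [564.3, 299.0, 197.8]
orientation: [-0.59, 0.59, -0.39, 0.39]
force: [0.1, 1.1, -2.1]
opening: 24.9
clock: 8.28
ee_pos: [564.3, 298.9, 189.7]
orientation: [-0.59, 0.59, -0.39, 0.39]
force: [-0.7, 0.1, -1.5]
opening: 24.6
```

```bash
cat > a.py <<'E'
from h import *
F=[]
for i in range(4):
    robot.grab_frame("wrist"); s=robot.sense(); F.append(np.r_[s["ee_pos"],s["force"]])
print("AVG",np.round(np.mean(F,0),2),s["clock"])
E
D='[0,0,0,0,0,-0.01,1,0,0,0,0,0,-0.01,1,0,0,0,0,0,0,1]'
python3 -m handwheel '[0,0,0,0,0,-0.01,1,0,0,0,0,0,-0.01,1,0,0,0,0,0,-0.01,1,0,0,0,0,0,0,1]'|grep -E 'pos|force'; python3 -m handwheel '[0,0,0,0,0,-0.01,1,0,0,0,0,0,0,1]'|grep -E 'pos|force'; python3 a.py
```

```text
ee_pos: [564.5, 299.0, 184.0]
force: [-0.1, -0.3, -1.4]
ee_pos: [564.5, 299.0, 182.1]
force: [0.2, -0.5, -1.0]
AVG [ 5.6463e+02  2.9905e+02  1.8225e+02 -2.2000e-01  5.0000e-02 -1.3900e+00] 9.225
```

```bash
python3 -m handwheel '[0,0,0,0,0,-0.0075,1,0,0,0,0,0,-0.0075,1,0,0,0,0,0,0,1]'|grep -E 'pos|force'; python3 a.py;  python3 -m handwheel '[0,0,0,0,0,-0.0075,1,0,0,0,0,0,0,1]'|grep -E 'pos|force'; python3 a.py
```

```text
ee_pos: [564.5, 299.0, 179.0]
force: [-0.4, -0.7, -1.8]
AVG [ 5.6461e+02  2.9906e+02  1.7920e+02  5.0000e-02 -7.0000e-02 -1.2400e+00] 9.8
ee_pos: [564.5, 299.0, 177.6]
force: [0.5, -0.2, -2.0]
AVG [ 5.6460e+02  2.9905e+02  1.7770e+02 -3.0000e-02  1.5000e-01 -2.1000e+00] 10.25
```

```bash
python3 -m handwheel '[0,0,0,0,0,-0.005,1,0,0,0,0,0,0,1]'|grep -E 'pos|force'; python3 a.py;  python3 -m handwheel '[0,0,0,0,0,-0.005,1,0,0,0,0,0,0,1]'|grep -E 'pos|force'; python3 a.py
```

```text
ee_pos: [564.5, 299.0, 176.6]
force: [0.2, 0.9, -1.3]
AVG [ 5.6462e+02  2.9905e+02  1.7672e+02 -2.9000e-01  9.0000e-02 -1.3300e+00] 10.7
ee_pos: [564.6, 299.0, 175.6]
force: [-0.9, -1.0, -2.4]
AVG [ 5.6462e+02  2.9905e+02  1.7573e+02 -2.5000e-01 -4.7000e-01 -1.9200e+00] 11.15
```

```bash
python3 -m handwheel '[0,0,0,0,0,-0.005,1,0,0,0,0,0,0,1]'|grep -E 'force'; python3 a.py;  python3 -m handwheel '[0,0,0,0,0,-0.005,1,0,0,0,0,0,0,1]'|grep -E 'force'; python3 a.py
```

```text
force: [-0.0, -0.4, -1.4]
AVG [ 5.6459e+02  2.9904e+02  1.7471e+02 -1.4000e-01 -1.2000e-01 -1.6800e+00] 11.6
force: [-0.3, -0.5, -2.2]
AVG [ 5.6468e+02  2.9908e+02  1.7379e+02  5.1000e-01  1.7000e-01 -1.4700e+00] 12.05
```

```bash
python3 -m handwheel '[0,0,0,0,0,-0.005,1,0,0,0,0,0,0,1]'|grep -E 'force'; python3 a.py
```

```text
force: [-0.1, 0.1, 1.3]
AVG [ 5.6473e+02  2.9911e+02  1.7299e+02 -1.4000e-01 -2.0000e-02  1.9000e-01] 12.5
```

Contact: the wrist force went from -1.6 N to +0.2 N, so the pad now carries the weight. I release with a small opening.

```bash
python3 -m handwheel '[0,0,0,0,0,0,0.35,0,0,0,0,0,0,0.25,0,0,0,0,0,0,0.15,0,0,0,0,0,0,0.1,0,0,0,0,0,0,0.1]'; python3 -m handwheel '[0,0,0,0,0,0.05,0.1,0,0,0,0,0,0.1,0.1,0,0,0,0,0,0.2,0.1,0,0,0,0,0,0.25,0.1,0,0,0,0,0,0.2,0.1]'
python3 - <<'E'
from h import *
f,W=cam("wrist"); save(f,"w3"); z=W[:,:,2]
s=robot.sense(); print(s["clock"],s["ee_pos"])
m=(np.hypot(W[:,:,0]-565,W[:,:,1]-298)<25)&(z>60)&(z<200); p=W[m]
t=p[p[:,2]>p[:,2].max()-8][:,:2].astype(np.float32); print(p[:,2].max(),cv2.minEnclosingCircle(t))
E
```

```text
clock: 13.12
ee_pos: [564.6, 299.1, 172.7]
orientation: [0.59, -0.59, 0.39, -0.39]
force: [-0.2, 0.8, 0.2]
opening: 38.7
clock: 13.75
ee_pos: [564.9, 299.2, 335.7]
orientation: [0.591, -0.589, 0.389, -0.39]
force: [0.0, -0.2, -0.4]
opening: 39.0
13.8 [567.07484319 300.02306616 341.90770313]
142.10354594655672 ((564.8367309570312, 300.1434326171875), 13.006254196166992)
```

View pics/w3.png

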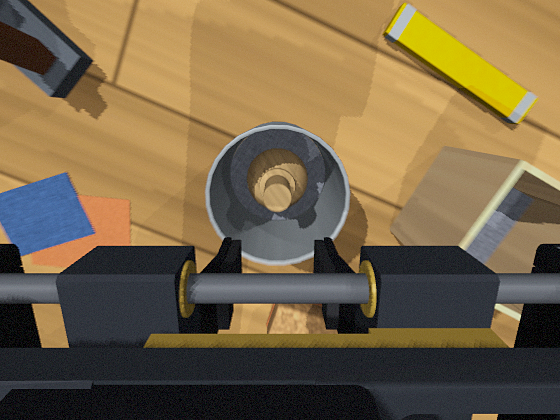

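The ball stands upright in the tub, with its tenon at (277,190) and its top at z≈142. Now the slim finial.

```bash
python3 -m handwheel '[0,0,0,0.02,-0.15,0,0.1,0,0,0,0.02,-0.24,0,0,0,0,0,0.02,-0.24,0,-0.25,0,0,0,0.02,-0.24,0,-0.25,0,0,0,0.02,-0.24,0,-0.25]'; python3 -m handwheel '[0,0,0,0.02,-0.24,0,-0.25,0,0,0,0.02,-0.24,0,-0.25,0,0,0,0.02,-0.24,0,-0.25,0,0,0,0.02,-0.24,0,-0.25,0,0,0,0.01,-0.24,0,-0.25]'; python3 -m handwheel '[0,0,0,0,-0.1,-0.1,-0.25,0,0,0,0,0,-0.1,-0.25,0,0,0,0,0,0,-0.25]'
python3 - <<'E'
from h import *
f,W=cam("wrist"); save(f,"w4"); z=W[:,:,2]
for i in range(2):
  s=robot.sense(); print(s["clock"],s["ee_pos"],s["opening"],s["force"]); robot.grab_frame("wrist")
for d in robot.outline_of("wrist","slim_finial"): print(d["score"],d["location"])
for n,c in [("slim",(603,-184))]:
    m=(np.hypot(W[:,:,0]-c[0],W[:,:,1]-c[1])<30)&(z>115)&(z<140); p=W[m][:,:2].astype(np.float32)
    if len(p):print(n,cv2.minEnclosingCircle(p),np.median(p,0),len(p),np.median(z[m]))
E
```

```text
clock: 14.42
ee_pos: [584.6, 75.6, 333.4]
orientation: [0.59, -0.59, 0.389, -0.39]
force: [0.9, -0.4, -0.0]
opening: 53.8
clock: 15.05
ee_pos: [602.7, -164.5, 333.4]
orientation: [0.59, -0.59, 0.389, -0.39]
force: [-0.1, -0.3, -0.3]
opening: 54.6
clock: 15.42
ee_pos: [601.0, -181.8, 290.1]
orientation: [-0.59, 0.59, -0.392, 0.388]
force: [0.1, 0.3, 0.5]
opening: 54.8
15.475 [ 601.89424083 -181.82878054  291.44862333] 54.472827319941416 [0.26278041 0.37805183 0.10049734]
15.525 [ 602.5288568  -181.97920797  292.48993936] 54.39548788740934 [-0.03577729 -0.07713412  0.22713795]
0.87 [213.7, 238.1]
0.71 [278.6, 183.7]
0.58 [202.0, 117.8]
slim ((603.0020141601562, -183.4132843017578), 12.909279823303223) [ 603.7991  -183.08353] 792 124.18860472632562
```

View pics/w4.png

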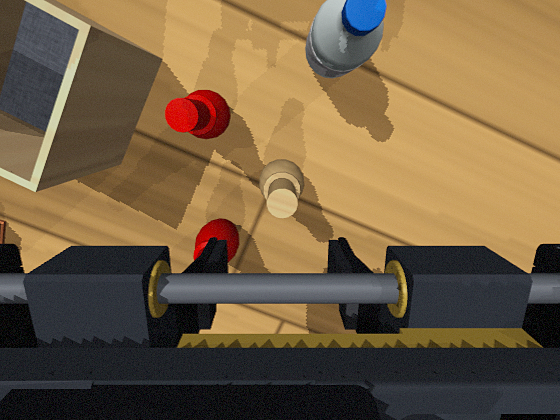

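The wooden slim finial's tenon is at (283,203), with the finger middle at 278. I correct by about 2 mm, go down and grip.

```bash
python3 -m handwheel '[0,0,0,0.002,-0.008,-0.15,-0.25,0,0,0,0,0,-0.2,-0.25,0,0,0,0,0,-0.2,-0.25,0,0,0,0,0,-0.13,-0.25,0,0,0,0,0,0,-0.25]' 12; python3 -m handwheel '[0,0,0,0,0,0,0.1,0,0,0,0,0,0,0.2,0,0,0,0,0,0,0.4,0,0,0,0,0,0,0.7,0,0,0,0,0,0,1]' 20;  python3 -m handwheel '[0,0,0,0,0,0,1,0,0,0,0,0,0,1]'; python3 a.py;  python3 -m handwheel '[0,0,0,0,0,0.05,1,0,0,0,0,0,0.15,1,0,0,0,0,0,0.22,1,0,0,0,0,0,0.22,1,0,0,0,0,0,0.22,1]' 25; python3 -m handwheel '[0,0,0,0,0,0,1]'; python3 a.py
```

```text
clock: 16.25
ee_pos: [602.3, -183.6, 155.4]
orientation: [-0.59, 0.59, -0.391, 0.388]
force: [0.4, 0.3, 0.4]
opening: 54.3
clock: 16.88
ee_pos: [603.2, -184.5, 157.5]
orientation: [0.59, -0.59, 0.39, -0.39]
force: [0.2, 0.9, 3.9]
opening: 24.7
clock: 17.12
ee_pos: [603.3, -184.5, 157.5]
orientation: [0.59, -0.59, 0.39, -0.39]
force: [-0.6, 1.3, 5.4]
opening: 24.8
AVG [ 603.3  -184.5   157.5    -0.78    0.75    5.26] 17.325
clock: 17.95
ee_pos: [602.6, -184.5, 329.8]
orientation: [-0.59, 0.59, -0.39, 0.39]
force: [-0.2, -0.5, -1.8]
opening: 24.7
clock: 18.08
ee_pos: [604.7, -185.5, 333.0]
orientation: [0.59, -0.59, 0.387, -0.393]
force: [-0.2, 0.1, -1.5]
opening: 25.0
AVG [ 6.0238e+02 -1.8435e+02  3.2796e+02  3.0000e-02 -2.6000e-01 -2.0600e+00] 18.275
```

```bash
python3 -m handwheel '[0,0,0,0.01,0.15,0,1,0,0,0,0.01,0.22,0,1,0,0,0,0.01,0.22,0,1,0,0,0,0.01,0.22,0,1,0,0,0,0.01,0.22,0,1]'; python3 -m handwheel '[0,0,0,0,0.165,0,1,0,0,0,0,0,0,1,0,0,0,0,0,0,1]'; python3 a.py
python3 - <<'E'
from h import *
f,W=cam("wrist"); save(f,"w5"); z=W[:,:,2]
m=(np.hypot(W[:,:,0]-612,W[:,:,1]-54)<105)&(z>133)&(z<147); p=W[m][:,:2].astype(np.float32)
print(cv2.minAreaRect(p),len(p))
i=(np.hypot(W[:,:,0]-612,W[:,:,1]-54)<55)&(z<100)&(z>5); print("pad",np.percentile(z[i],[10,30,50,70,90]))
E
```

```text
clock: 18.9
ee_pos: [612.1, 22.9, 326.3]
orientation: [-0.589, 0.591, -0.391, 0.389]
force: [0.5, 0.1, -1.3]
opening: 25.0
clock: 19.27
ee_pos: [612.6, 54.1, 327.2]
orientation: [-0.589, 0.591, -0.391, 0.389]
force: [-0.3, -0.5, -0.8]
opening: 24.8
AVG [ 6.1292e+02  5.3360e+01  3.2796e+02 -1.5000e-01  8.0000e-02 -1.9200e+00] 19.475
((610.2238159179688, 55.475223541259766), (130.44564819335938, 130.65853881835938), 85.16206359863281) 3376
pad [30.27613429 30.89818379 31.30887624 31.72026655 32.30028967]
```

View pics/w5.png

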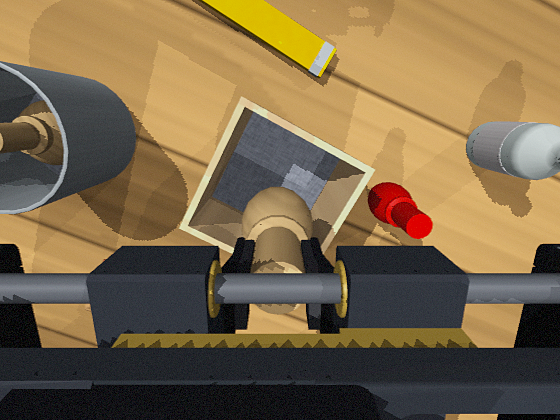

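The slim finial is held upright over the box at (278,215). The pad reads z≈31, so I expect contact at TCP z≈189. I go down to 198 and then feel for the pad.

```bash
python3 -m handwheel '[0,0,0,-0.006,0.006,-0.1,1,0,0,0,0,0,-0.15,1,0,0,0,0,0,-0.15,1,0,0,0,0,0,-0.1,1,0,0,0,0,0,-0.05,1]'; python3 -m handwheel '[0,0,0,0,0,-0.03,1,0,0,0,0,0,-0.02,1,0,0,0,0,0,0,1]'; python3 a.py; python3 -m handwheel '[0,0,0,0,0,-0.015,1,0,0,0,0,0,-0.015,1,0,0,0,0,0,0,1]'; python3 a.py
```

```text
clock: 20.15
ee_pos: [611.4, 55.0, 217.6]
orientation: [-0.589, 0.59, -0.391, 0.39]
force: [-0.2, -0.2, -1.5]
opening: 25.2
clock: 20.52
ee_pos: [612.0, 55.6, 209.1]
orientation: [0.59, -0.59, 0.39, -0.39]
force: [-1.2, 0.4, -2.1]
opening: 25.1
AVG [ 6.1211e+02  5.5670e+01  2.0932e+02  3.1000e-01  8.0000e-02 -1.3700e+00] 20.725
clock: 21.1
ee_pos: [611.6, 55.7, 202.3]
orientation: [-0.59, 0.59, -0.39, 0.39]
force: [-0.9, 0.2, -2.4]
opening: 24.6
AVG [ 6.1180e+02  5.5660e+01  2.0263e+02  1.3000e-01 -2.3000e-01 -1.1100e+00] 21.3
```

```bash
python3 -m handwheel '[0,0,0,0,0,-0.01,1,0,0,0,0,0,0,1]'|grep -E 'force'; python3 a.py;  python3 -m handwheel '[0,0,0,0,0,-0.005,1,0,0,0,0,0,0,1]'|grep -E 'force'; python3 a.py
```

```text
force: [0.4, -0.1, -2.2]
AVG [ 6.1180e+02  5.5650e+01  2.0071e+02 -3.4000e-01  1.9000e-01 -2.0600e+00] 21.75
force: [0.6, 1.0, -1.9]
AVG [ 6.1179e+02  5.5670e+01  1.9971e+02  5.0000e-02 -3.5000e-01 -1.9200e+00] 22.2
```

Free reading is about -1.6 N. About 10 mm to go, in small steps.

```bash
python3 -m handwheel '[0,0,0,0,0,-0.0075,1,0,0,0,0,0,-0.0075,1,0,0,0,0,0,0,1]'|grep -E 'force'; python3 a.py;  python3 -m handwheel '[0,0,0,0,0,-0.0075,1,0,0,0,0,0,-0.0075,1,0,0,0,0,0,0,1]'|grep -E 'force'; python3 a.py
```

```text
force: [0.4, -0.1, -0.9]
AVG [ 6.1182e+02  5.5660e+01  1.9671e+02  1.0000e-01 -1.0000e-02 -1.6300e+00] 22.775
force: [0.0, -0.1, -1.1]
AVG [ 6.1182e+02  5.5640e+01  1.9371e+02 -1.9000e-01  1.1000e-01 -1.3800e+00] 23.35
```

```bash
python3 -m handwheel '[0,0,0,0,0,-0.005,1,0,0,0,0,0,-0.005,1,0,0,0,0,0,0,1]'|grep -E 'force'; python3 a.py;  python3 -m handwheel '[0,0,0,0,0,-0.005,1,0,0,0,0,0,0,1]'|grep -E 'force'; python3 a.py
```

```text
force: [-0.2, 0.5, -2.5]
AVG [ 6.1182e+02  5.5640e+01  1.9172e+02 -7.0000e-02  1.9000e-01 -1.3600e+00] 23.925
force: [0.8, -0.6, -2.5]
AVG [ 6.1180e+02  5.5660e+01  1.9073e+02  2.6000e-01  0.0000e+00 -1.6600e+00] 24.375
```

```bash
python3 -m handwheel '[0,0,0,0,0,-0.005,1,0,0,0,0,0,0,1]'|grep -E 'force'; python3 a.py
```

```text
force: [0.1, 0.2, -1.1]
AVG [ 6.1181e+02  5.5650e+01  1.8973e+02  2.2000e-01  2.0000e-02 -1.3400e+00] 24.825
```

```bash
python3 -m handwheel '[0,0,0,0,0,-0.005,1,0,0,0,0,0,0,1]'|grep -E 'force'; python3 a.py
```

```text
force: [0.1, 0.2, -0.2]
AVG [ 6.1190e+02  5.5660e+01  1.8893e+02 -9.0000e-02  8.0000e-02  5.5000e-01] 25.275
```

Contact: from -1.4 N to +0.55 N. I release.

```bash
python3 -m handwheel '[0,0,0,0,0,0,0.35,0,0,0,0,0,0,0.25,0,0,0,0,0,0,0.15,0,0,0,0,0,0,0.1,0,0,0,0,0,0,0.1]'; python3 -m handwheel '[0,0,0,0,0,0.05,0.1,0,0,0,0,0,0.1,0.1,0,0,0,0,0,0.2,0.1,0,0,0,0,0,0.25,0.1,0,0,0,0,0,0.2,0.1]';python3 -m handwheel '[0,0,0,0,-0.25,0,0.1,0,0,0,0,-0.25,0,0.1,0,0,0,0,-0.25,0,0.1,0,0,0,0,-0.25,0,0.1,0,0,0,0,0,0,0.1]'
python3 - <<'E'
from h import *
f,W=cam("top"); save(f,"t3"); z=W[:,:,2]
s=robot.sense(); print(s["clock"],s["ee_pos"])
for n,c in (("tub",(565,299)),("box",(612,55))):
    m=(np.hypot(W[:,:,0]-c[0],W[:,:,1]-c[1])<40)&(z>60)&(z<200); p=W[m]
    t=p[p[:,2]>p[:,2].max()-8][:,:2].astype(np.float32); print(n,p[:,2].max(),cv2.minEnclosingCircle(t))
for l in ["glue_bottle","sanding_block","folding_rule"]:
    d=robot.outline_of("top",l); print(l,[(x["location"],round(x["score"],2)) for x in d])
E
```

```text
clock: 25.9
ee_pos: [611.8, 55.6, 188.7]
orientation: [0.59, -0.59, 0.39, -0.39]
force: [0.5, -0.2, -0.6]
opening: 38.8
clock: 26.52
ee_pos: [612.1, 55.7, 351.7]
orientation: [0.59, -0.589, 0.389, -0.391]
force: [-0.2, -0.2, 0.5]
opening: 39.1
clock: 27.15
ee_pos: [611.8, -148.2, 349.4]
orientation: [-0.589, 0.589, -0.391, 0.392]
force: [-0.4, 1.9, 0.5]
opening: 39.2
27.2 [ 611.6310778  -146.05343982  349.23334172]
tub 145.6274185507871 ((566.3018188476562, 298.7705383300781), 13.033047676086426)
box 159.43575484689487 ((612.73046875, 55.277923583984375), 12.884765625)
glue_bottle []
sanding_block [([185.2, 312.5], 0.75)]
folding_rule [([192.2, 129.3], 0.87)]
```

View pics/t3.png

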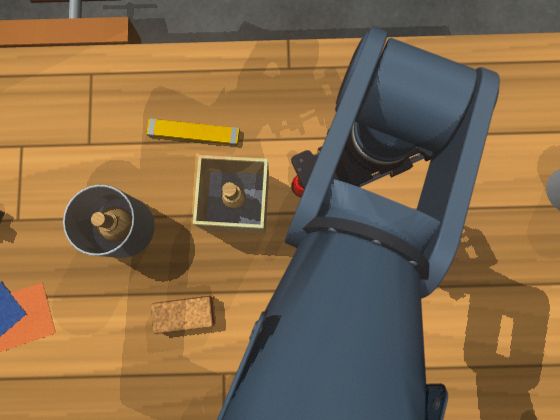

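Both finials stand upright, the ball in the tub at (100,220) and the slim one in the box at (231,190). The rule and the sanding block haven't moved. The arm is clear, so I sign off.

```bash
python3 -c "
from bench import robot
print(robot.sign_off(), robot.sense()['clock'])"
```

```text
the job is handed in; nothing more can be done
the job is handed in; nothing more can be done
```

Both finials are put away and the job is handed in at about 27 s. The ball finial went into the tub first, then the wooden slim one into the box. Each was lowered in steps of about 1 mm until the wrist force showed the pad taking the weight: about -1.6 to +0.2 N for the ball, and -1.4 to +0.6 N for the slim one. The pads were at about 16 mm (tub) and 31 mm (box).

- **Finials:** the last top picture shows both standing upright within 2 mm of the container centres. Their tenon tops are about 145 mm (tub) and 159 mm (box) above the bench, roughly 4 mm high, as this camera read before.
- **Other things:** the sanding block and rule are where they were, to within about 2 pixels. The arm hid the glue bottle and most of the red look-alikes in the last picture, so I did not check them again; no move came near them.
- **Odd reading:** the wrist showed about 5 N upward while the gripper closed on each finial standing on the bench. It was gone after lifting.

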